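# Unlatch the screened test box and hold its lid at 50 degrees

## Task

Open the grey screened test box so that I can slip the scanner in: first turn its black latch knob clockwise until it clicks past its detent, then lift the lid by its red bar handle to 50 degrees, within about 5 degrees, and keep holding it there. The lid drops shut if let go, so finish with the bar still held by the fingers, the lid still and the latch left turned; leave the mug, scanner, antenna rack and loose silver knob where they stand.

Things in the scene. Friction and masses are not known exactly. Their poses are not given: they have to be found in the camera images.
- test_box: Grey metal box fixed to the table. Origin: centre of the underside of its tub; x points away from the robot side towards the hinge, y to the left, z up. The tub is 200 mm (x) by 260 mm (y) and 100 mm high; a solid strip of the same height on its left (y +130 to +216 mm) carries the latch knob.
- lid (a joint): Angle of the aluminium lid with a blue panel, rad: 0 shut (level), grows as its front edge (nearest the robot) rises; stop at 1.5; 50 degrees is 0.873. 200 (x) by 258 (y) by 8 mm, about 0.4 kg with the bar (varies by a third). Weight and a weak spring always pull it shut: about 2 to 3 N at the bar. It cannot be lifted while the latch tongue covers its left edge.
- lid_hinge (a point): A point on the lid's hinge axis, at the middle of its far edge: in the box frame x +104, y 0, z +100 mm. The axis runs along the box's y. It does not move when the lid turns.
- lid_bar_mid (a point): Middle of the lid's red bar handle, on its axis: x -252, z +4 mm from the hinge in the lid's frame, 104 mm above the table when shut. Round bar, 12 mm thick, parallel to the hinge, its axis 48 mm in front of lid edge and box front, 120 mm between the two 10 mm steel arms at its ends. The point's y runs along the bar. A gripper can stay pointing down: the bar turns between the fingers.
- latch_knob (a joint): Angle of the black latch knob, rad: 0 to 0.1 at the start (latched), grows clockwise seen from above, stop at 1.5. A spring detent resists between about 0.6 and 0.9 (some 0.1 Nm), then snaps it on to about 1.17; it has clicked past when above 1.1 and stays there by itself, its steel tongue clear of the lid.
- latch_grip (a point): On the knob's vertical axis (box frame x -20, y +172 mm), 130 mm above the table, the height to grip. The grip is an upright bar 12 mm thick, 44 long, 34 high (z 113 to 147) over a round 48 mm skirt. The point turns with the knob: the bar lies along its y (at angle 0 the box's y); the white mark and the 57 mm long, 14 wide steel tongue (z 109 to 114) point to its -y, over the lid's edge.
- mug: Blue ceramic mug, 80 mm wide, 95 mm high; origin at the centre of its underside. Leave it.
- scanner: Grey plastic handheld radio scanner standing on end, 62 by 36 mm, 137 mm high; origin at the centre of its underside. Leave it.
- antenna_rack: Slotted wooden rack 90 by 200 mm with three upright whip antennas, 216 mm high; origin at the centre of its underside. Leave it.
- silver_knob: Loose silver rotary knob, 38 mm wide, 22 mm high, lying on the table; origin at the centre of its underside. Leave it.

How it is judged (in metres and radians):
On the way, in this order (a step that is already met when the one before it is completed fails the run):
1. the latch knob is turned clockwise past its detent while the lid is still shut (value of joint latch_knob above 1.1 rad and value of joint lid below 0.1 rad), for 0.2 s.
2. the lid is lifted by its bar, held in the fingers, to 50 degrees (within 6) with the latch left turned (value of joint lid between 0.768 and 0.978 rad and contact force between the fingers and lid_c1 above 0.5 N and value of joint latch_knob above 1.1 rad), for 0.5 s.
At the end, for the whole second after the job is handed in: The lid stands still at 50 degrees (0.768 to 0.978 rad), its bar in the robot's fingers (contact force above 0.5 N), the latch knob is past its detent (above 1.1 rad), and the mug, scanner, rack and silver knob are within 30 mm of where they started (all of step 2 and velocity of joint lid between -0.05 and 0.05 rad/s and not (distance of mug from where it was at the start of the episode above 0.03 m) and not (distance of scanner from where it was at the start of the episode above 0.03 m) and not (distance of antenna_rack from where it was at the start of the episode above 0.03 m) and not (distance of silver_knob from where it was at the start of the episode above 0.03 m)); the arm keeps its last pose, push and grip.
It fails at once if the mug is moved more than 30 mm (distance of mug from where it was at the start of the episode above 0.03 m).
It fails at once if the scanner is moved more than 30 mm (distance of scanner from where it was at the start of the episode above 0.03 m).
It fails at once if the antenna rack is moved more than 30 mm (distance of antenna_rack from where it was at the start of the episode above 0.03 m).
It fails at once if the silver knob is moved more than 30 mm (distance of silver_knob from where it was at the start of the episode above 0.03 m).
It also fails if it takes over 58 s, if anything falls off the work surface, if the arm or the gripper's body presses on something with over 40 N, if the wrist force passes 120 N, or if a joint passes its speed limit or range.

## Robot

A 7-joint arm with a two-finger parallel gripper is mounted at the origin on the work surface. World frame = base frame: x ahead of the robot, y to its left, z up, the work surface at z = 0. Lengths are in m, angles in degrees, forces in N, time in s.
With the tool pointing down it reaches from about 0.425 to 0.95 m from the base axis. Payload 4.7 kg.
Tool frame: the origin (TCP) lies where the fingers leave the gripper's body, on its centre line; the fingertips stand 73 mm ahead of it and the grasp point (between the pads) lies 54 mm ahead of it (manip.tips_ahead is the distance from the TCP to the fingertips, in m); z points along the fingers, y is the direction in which the jaws open and shut (so a half turn about z gives the same grasp; the last joint's range is limited). The gripper opens to 85 mm and grips with 20 to 120 N. Pads are 22 mm wide; open, the fingers measure 114 mm over their backs; the gripper's body (76 mm by 85 mm) begins 54 mm behind the grasp point. The pads swing forward as they close: fully open they stand 13 mm farther back than shut.
Start: joints at [61.713, 26.849, -2.785, 87.806, 1.381, 65.374, -4.715], TCP at [0.303, -0.603, 0.304] pointing down, gripper open.
Joint ranges: [-148.3, 148.3], [-19.14, 114.17], [-79.39, 73.82], [5.75, 140.21], [-59.74, 239.74], [12.07, 113.84], [-152.46, 152.46]. Speed limits (degrees/s): [147.25, 147.25, 180, 180, 180, 180, 180].

## Interface

Orientations are given as a 3x3 rotation matrix whose columns are the frame's x, y, z axes.
In Python, from cell import status, vision, manip gives the robot as it stands.
- The arm moves only by the shell command python3 -m jog 'ROWS' [FORCE]. ROWS is JSON, one flat list of numbers, 7 for each row, row after row: the opening, from 0 (shut) to 1 (fully open), then the shift along the tool's x, y, z in mm, then the turn, a rotation vector about the tool's x, y, z in degrees. In form: [hand, dx, dy, dz, wx, wy, wz, hand, dx, dy, dz, wx, wy, wz, ...]. A call has 1 to 10 rows; each row is the pose to reach, as a shift and turn from the pose commanded when the call began, along the tool's axes at that moment; what a row does not reach only later rows make up. A row lasts 1/8 s, in which the tool goes at most 62.5 mm and 10.7 degrees, less where a joint would pass 70% of its speed; a pose out of reach is approached as far as the arm can. A call with a gripper value outside its range is refused whole. The fingers move at their own pace and stop on an object; FORCE is the grip in N (left out, the last holds). Time passes only in rows, so rows that repeat a pose let the fingers close. It gives the time, the measured TCP pose, the force and the opening at its end, in the units of the state.
- status.observe(): the state, without advancing time (a new reading comes with each control period).
- vision.camera(name): name is "side" or "top"; returns a dict with "frame" (400x640x3 uint8, red, green, blue), "z_map" (400x640 float32, m along the optical axis (not along the pixel's ray), 0 where there is no reading), "camera_matrix" (3x3 intrinsics, pixels), "view" (4x4, takes a point from world to camera coordinates). Camera axes: x right, y down, z forward; pixel columns grow to the right and rows downward; lengths in m; the calibration is good to about 2 mm. A picture is of the moment at which its call begins.
- manip.close_job(): hands the job in, once; it reports no verdict.
The state is a dict: "clock": time; "q": joint angles; "joint_velocities": joint speeds; "tau": joint torques, N m; "tool_pos": TCP position; "tool_rot": TCP orientation; "force": force on the tool from outside, world axes, zero at the start; "moment": the same for the moment, N m; "grip_width": opening from 0.0 (shut) to 1.0 (fully open).
Only numpy, scipy, OpenCV 4.12 (cv2) and the standard library are available. Lean on these libraries where they do the work, as an engineer would, in place of code of your own. Each camera call takes 0.05 s, during which the arm holds its last target.

## Working session

There is one attempt and no reset: what is moved stays moved. The work goes in short steps, Python scripts to look and compute and a shell command to move; the robot and the scene stay as the last step left them, time stands still between calls to the robot, and variables do not carry over. Pictures are saved under pics/ and viewed, and the job is handed in when it is done.

```bash
ls; mkdir -p pics
python3 - <<'E'
from cell import status, vision, manip
import cv2,numpy as np
s=status.observe()
for k in s: print(k,np.round(s[k],3).tolist())
for n in("side","top"):
    c=vision.camera(n); cv2.imwrite(f"pics/{n}0.png",c["frame"][:,:,::-1]); np.savez(f"pics/{n}0.npz",**c)
    print(n,c["camera_matrix"],c["view"])
E
```

```text
pics
clock 0.0
q [61.711, 26.897, -2.786, 87.875, 1.381, 65.374, -4.716]
joint_velocities [-0.051, -0.096, 0.013, -0.085, -0.043, 0.055, -0.05]
tau [0.0, -51.03, -0.047, -23.771, 0.011, 0.008, 0.0]
tool_pos [0.302, -0.603, 0.303]
tool_rot [[0.894, 0.448, -0.001], [0.448, -0.894, 0.002], [-0.0, -0.002, -1.0]]
force [-0.139, -0.21, -0.914]
moment [0.009, 0.011, 0.027]
grip_width 1.001
side [[412.59482167   0.         325.69605501]
 [  0.         412.59482167 200.2218004 ]
 [  0.           0.           1.        ]] [[-0.96986503 -0.24307629  0.01660555  0.52781673]
 [-0.17925565  0.66574106 -0.72433159  0.18610183]
 [ 0.16501284 -0.70548051 -0.68925178  1.21683235]
 [ 0.          0.          0.          1.        ]]
top [[500.89048782   0.         313.57462603]
 [  0.         500.89048782 205.77455711]
 [  0.           0.           1.        ]] [[ 0.01089139 -0.99992943 -0.00474556 -0.01866452]
 [-0.9977804  -0.01055595 -0.06574837  0.54284932]
 [ 0.06569364  0.00545112 -0.99782495  1.69431546]
 [ 0.          0.          0.          1.        ]]
```

View pics/side0.png

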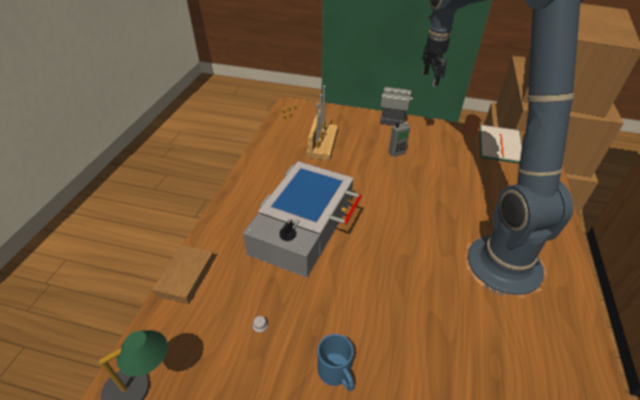

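View pics/top0.png

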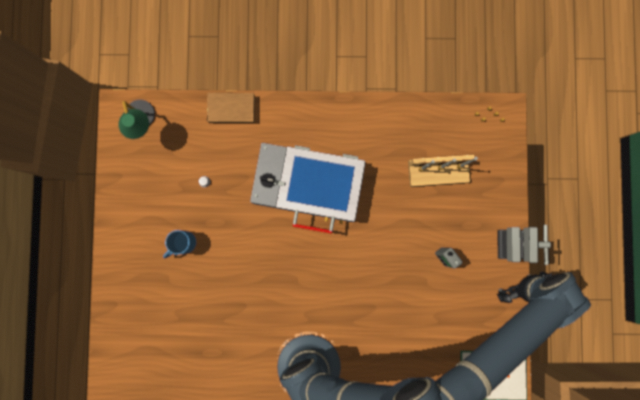

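The side and top views show the box with the blue panel at top (320,185), the black knob near (268,180), and the red bar near (313,229). The scanner is at (450,257) and the rack at (440,170), both on the robot's right. Next I'll measure the bar, panel and knob.

```bash
cat > h.py <<'E'
import numpy as np,cv2
def ray(c,uv,z):
    K=c["camera_matrix"];V=c["view"];R=V[:3,:3];t=V[:3,3]
    o=-R.T@t; d=R.T@np.linalg.inv(K)@np.array([uv[0],uv[1],1.])
    return o+d*(z-o[2])/d[2]
def proj(c,p):
    V=c["view"];q=c["camera_matrix"]@(V[:3,:3]@np.asarray(p)+V[:3,3]);return q[:2]/q[2]
def big(m):
    n,l,s,ce=cv2.connectedComponentsWithStats(m.astype(np.uint8));i=1+np.argmax(s[1:,4]);return l==i
E
python3 - <<'E'
from h import *
for n in("top","side"):
    c=dict(np.load(f"pics/{n}0.npz")); hsv=cv2.cvtColor(c["frame"],cv2.COLOR_RGB2HSV)
    H,S,Vv=[hsv[...,i].astype(int) for i in range(3)]
    red=big(((H<6)|(H>174))&(S>190)&(Vv>100))
    ys,xs=np.nonzero(red)
    P=np.array([ray(c,(x,y),.106) for x,y in zip(xs,ys)]);m=P[:,:2].mean(0)
    w,v=np.linalg.eigh(np.cov(P[:,:2].T)); a=v[:,1]; pr=(P[:,:2]-m)@a
    print(n,"red",red.sum(),"mid",m, "ext",pr.min(),pr.max(),"midext",m+a*(pr.min()+pr.max())/2,"dir",np.degrees(np.arctan2(a[1],a[0])))
    cx,cy=ray(c,(xs.mean(),ys.mean()),.106)[:2]
    blue=((H>100)&(H<118)&(S>150)); 
    roi=np.zeros_like(blue); roi[(slice(140,230),slice(270,375)) if n=="top" else (slice(150,240),slice(260,360))]=1
    blue=big(blue&roi)
    cn=max(cv2.findContours(blue.astype(np.uint8),cv2.RETR_EXTERNAL,cv2.CHAIN_APPROX_NONE)[0],key=len)[:,0]
    Q=np.array([ray(c,p,.108)[:2] for p in cn],np.float32)
    r=cv2.minAreaRect(Q*1000);print("blue",r)
    # knob dark
    dk=(Vv<45)
    roi=np.zeros_like(dk); roi[(slice(165,200),slice(250,288)) if n=="top" else (slice(212,250),slice(270,305))]=1
    dk=big(dk&roi); ys,xs=np.nonzero(dk); print("knob px",xs.mean(),ys.mean(),dk.sum(),ray(c,(xs.mean(),ys.mean()),.125))
    cr=c["frame"][140:245,240:375] if n=="top" else c["frame"][150:280,235:375]
    cv2.imwrite(f"pics/{n}crop.png",cv2.resize(cr[:,:,::-1],None,fx=5.6 if n=="top" else 4.5,fy=5.6 if n=="top" else 4.5,interpolation=cv2.INTER_CUBIC))
E
```

```text
top red 98 mid [ 0.46485409 -0.01035784] ext -0.05812254125471001 0.05983426182712519 midext [ 0.46499207 -0.00951317] dir 80.7228269061745
blue ((610.3782348632812, -34.449981689453125), (189.63748168945312, 138.63577270507812), 80.2763671875)
knob px 265.8157894736842 179.89473684210526 38 [0.61774605 0.14107988 0.125     ]
side red 86 mid [4.65537019e-01 6.41946183e-05] ext -0.06703932986374665 0.061592663897416286 midext [ 0.46507896 -0.00262034] dir 80.317028934805
blue ((610.826416015625, -30.861892700195312), (188.5247802734375, 140.318603515625), 80.05968475341797)
knob px 287.6145251396648 231.9776536312849 179 [0.61526589 0.15216873 0.125     ]
```

View pics/topcrop.png

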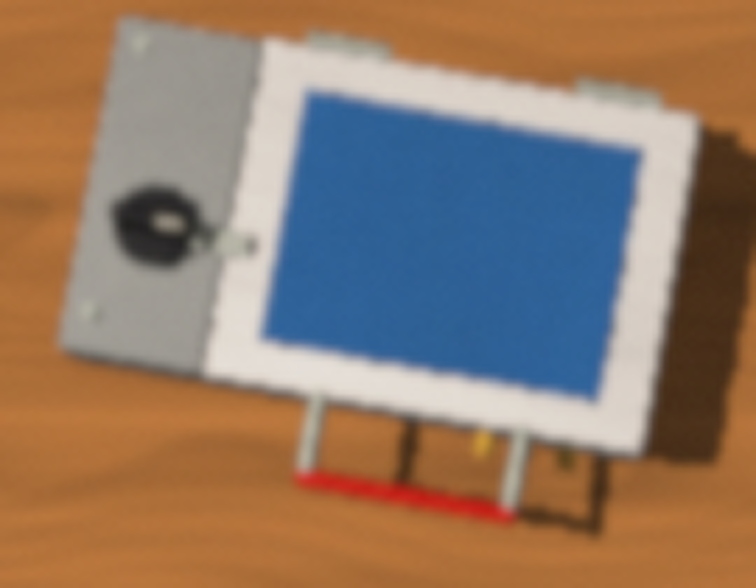

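View pics/sidecrop.png

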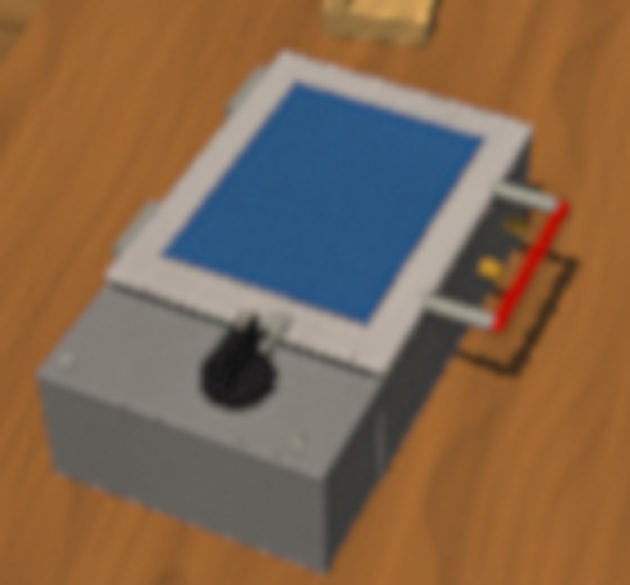

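```bash
cat > w.py <<'E'
from h import *
yaw=np.radians(-9.8); Rb=np.array([[np.cos(yaw),-np.sin(yaw),0],[np.sin(yaw),np.cos(yaw),0],[0,0,1]])
B=np.array([.6110,-.0335,0])
def bx(x,y,z): return B+Rb@np.array([x,y,z])/1000
E
python3 - <<'E'
from w import *
pts=dict(lb=(-148,60,104),rb=(-148,-60,104),c1=(-100,130,100),c2=(-100,216,100),c3=(100,216,100),c4=(100,130,100),k=(-20,172,147),k1=(-20,194,147),k2=(-20,150,147),tg=(-20,115,114),lf=(-96,-129,108),lr=(104,-129,108))
for n in("top","side"):
    c=dict(np.load(f"pics/{n}0.npz")); x0,y0,w,h,f=(240,140,135,105,5.6) if n=="top" else (235,150,140,130,4.5)
    im=cv2.resize(c["frame"][y0:y0+h,x0:x0+w,::-1],None,fx=f,fy=f,interpolation=cv2.INTER_CUBIC)
    for p in pts.values():
        u=(proj(c,bx(*p))-[x0,y0]+.5)*f; cv2.circle(im,tuple(int(q) for q in u),4,(0,255,0),1)
    cv2.imwrite(f"pics/{n}ov.png",im)
E
```

```text
(no output)
```

View pics/topov.png

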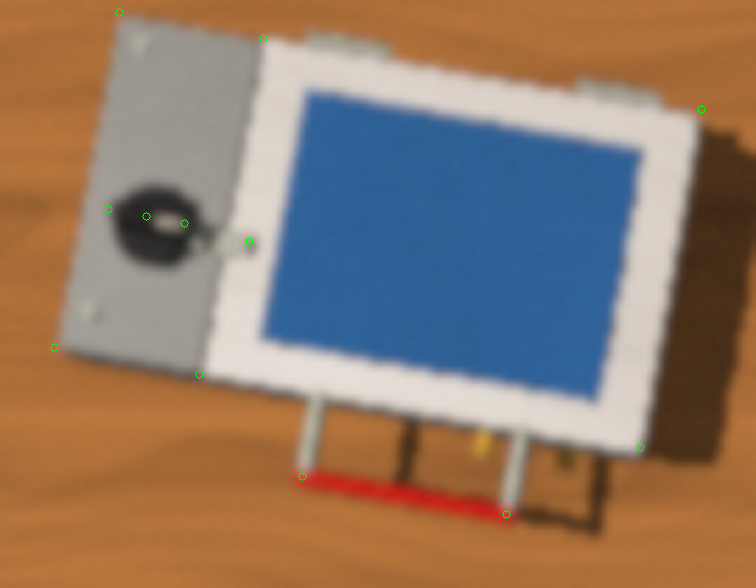

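View pics/sideov.png

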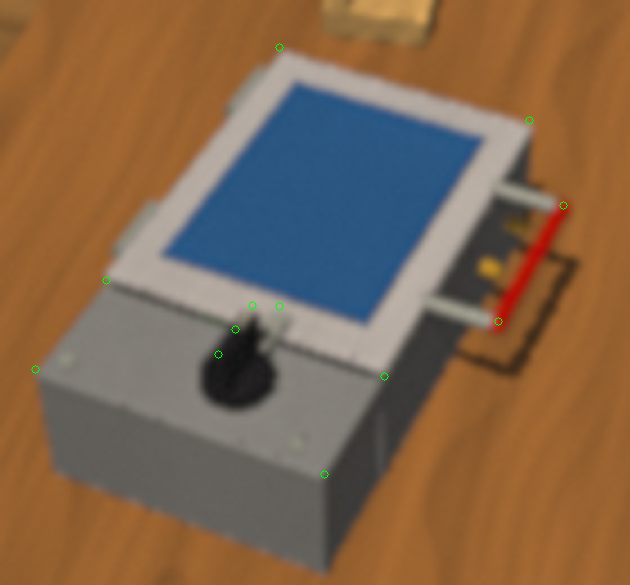

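The overlay agrees within about 2 mm. I'll shift the box origin by -1.2 mm in x and work out the first moves.

```bash
sed -i 's/B=np.array.*/B=np.array([.6098,-.0340,0])/' w.py
cat >> w.py <<'E'
from scipy.spatial.transform import Rotation as Ro
def toolR(dcw=0): # tool y along box x, turned dcw deg clockwise
    a=yaw-np.radians(dcw); y=np.array([np.cos(a),np.sin(a),0]); z=np.array([0,0,-1.]); return np.c_[np.cross(y,z),y,z]
def rel(p,R):
    from cell import status
    s=status.observe(); R0=np.array(s["tool_rot"]); p0=np.array(s["tool_pos"])
    print("shift",np.round(R0.T@(p-p0)*1000,1),"rot",np.round(Ro.from_matrix(R0.T@R).as_rotvec(degrees=True),1))
E
python3 - <<'E'
from w import *
k=bx(-20,172,0); print("knob",k,"bar",bx(-148,0,104),"scan/rack ok")
rel(k+[0,0,.30],toolR(2))
E
```

```text
knob [0.61936788 0.13889435 0.        ] bar [ 0.46395963 -0.00880899  0.104     ] scan/rack ok
shift [ 615.9 -521.1    3.8] rot [ -0.1  -0.  -51.6]
```

```bash
python3 -m jog '[1,60,-50,0,0,0,-5, 1,120,-102,0,0,0,-10, 0.6,180,-152,0,0,0,-15, 0.6,222,-188,0,0,0,-19, 0.6,264,-223,0,0,0,-22, 0.6,306,-259,0,0,0,-26, 0.6,348,-294,0,0,0,-30, 0.6,390,-330,0,0,0,-33, 0.6,432,-365,0,0,0,-37, 0.6,474,-401,0,0,0,-40]'
python3 - <<'E'
from w import *
rel(bx(-20,172,0)+[0,0,.30],toolR(2))
E
```

```text
clock: 1.35
tool_pos: [0.5469, -0.0304, 0.3038]
tool_rot: [[0.395, 0.919, -0.0], [0.919, -0.395, -0.0], [-0.0, -0.0, -1.0]]
force: [0.6, -0.3, 0.5]
grip_width: 0.6
shift [184.2  -0.3   3.7] rot [ -0.    0.  -11.4]
```

```bash
python3 -m jog '[0.6,50,0,1,0,0,-4, 0.6,100,0,2,0,0,-8, 0.6,150,0,3,0,0,-11, 0.6,184,0,4,0,0,-11, 0.6,184,0,4,0,0,-11, 0.6,184,0,4,0,0,-11]'
python3 - <<'E'
from w import *
from cell import vision
rel(bx(-20,172,0)+[0,0,.190],toolR(2))
for n in("top","side"):
    c=vision.camera(n); x0,y0,w,h,f=(200,100,175,145,4) if n=="top" else (215,100,160,160,3.7)
    cv2.imwrite(f"pics/{n}1.png",cv2.resize(c["frame"][y0:y0+h,x0:x0+w,::-1],None,fx=f,fy=f,interpolation=cv2.INTER_CUBIC))
E
```

```text
clock: 2.1
tool_pos: [0.6193, 0.1354, 0.2993]
tool_rot: [[0.215, 0.977, -0.001], [0.977, -0.215, -0.001], [-0.002, -0.001, -1.0]]
force: [-0.2, -0.6, 0.2]
grip_width: 0.604
shift [  3.6  -0.6 109.3] rot [-0.   0.1 -0.6]
```

View pics/side1.png

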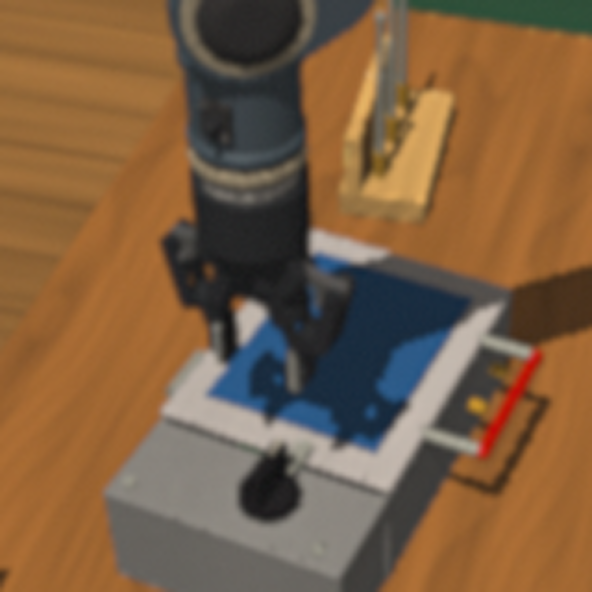

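Side view: the jaws at (250,350) open across the box's x above the knob at (270,490). I'll descend in stages.

```bash
python3 -m jog '[0.6,2,0,40,0,0,0, 0.6,2,0,75,0,0,0, 0.6,2,0,95,0,0,0, 0.6,2,0,102,0,0,0, 0.6,2,0,109,0,0,0, 0.6,2,0,109,0,0,0, 0.6,2,0,109,0,0,0]'
python3 - <<'E'
from w import *
from cell import vision
rel(bx(-20,172,0)+[0,0,.190],toolR(2))
for n in("top","side"):
    c=vision.camera(n); x0,y0,w,h,f=(200,100,175,145,4) if n=="top" else (215,100,160,160,3.7)
    cv2.imwrite(f"pics/{n}2.png",cv2.resize(c["frame"][y0:y0+h,x0:x0+w,::-1],None,fx=f,fy=f,interpolation=cv2.INTER_CUBIC))
E
```

```text
clock: 3.08
tool_pos: [0.6204, 0.1387, 0.1919]
tool_rot: [[0.214, 0.977, 0.002], [0.977, -0.214, 0.0], [0.001, 0.002, -1.0]]
force: [0.4, -0.1, 1.1]
grip_width: 0.6
shift [ 0.  -1.1  1.9] rot [ 0.1 -0.  -0.6]
```

View pics/side2.png

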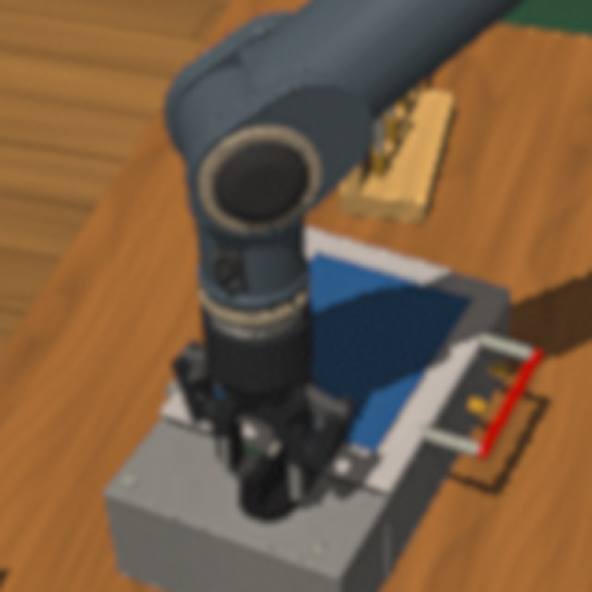

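The fingers straddle the knob at (268,480). Closing.

```bash
python3 -m jog '[0,0,0,0,0,0,0, 0,0,0,0,0,0,0, 0,0,0,0,0,0,0, 0,0,0,0,0,0,0, 0,0,0,0,0,0,0]' 50; python3 -c "
from cell import status; s=status.observe(); print(s['force'],s['moment'],s['q'])"
```

```text
clock: 3.8
tool_pos: [0.6194, 0.1386, 0.1912]
tool_rot: [[0.214, 0.977, -0.001], [0.977, -0.214, -0.0], [-0.001, -0.001, -1.0]]
force: [-4.7, -0.3, 5.9]
grip_width: 0.13
[-4.67387054 -0.33368677  5.86918024] [-0.13633119  0.91046159 -0.0261783 ] [  3.51153435  32.39368849 -27.99114418  98.5806876   18.18707406
  53.64192371 -44.053771  ]
```

```bash
python3 -m jog '[0,0,0,-1,0,0,8, 0,0,0,-1,0,0,16, 0,0,0,-1,0,0,24, 0,0,0,-1,0,0,32, 0,0,0,-1,0,0,40, 0,0,0,-1,0,0,48, 0,0,0,-1,0,0,56, 0,0,0,-1,0,0,64, 0,0,0,-1,0,0,70, 0,0,0,-1,0,0,70]'
python3 - <<'E'
from w import *
from cell import status
s=status.observe(); print(s['force'],s['moment'],s['q'][6])
rel(bx(-20,172,0)+[0,0,.190],toolR(0))
E
```

```text
clock: 5.05
tool_pos: [0.6179, 0.1402, 0.1912]
tool_rot: [[0.991, 0.134, -0.004], [0.134, -0.991, 0.001], [-0.004, -0.001, -1.0]]
force: [-5.8, 2.5, 2.3]
grip_width: 0.136
[-5.79329148  2.48860816  2.34546737] [ 0.45020293  1.32154413 -0.00420392] -104.83266032506282
shift [1.3 1.5 1.2] rot [ -0.2   0.2 -72.5]
```

The tool now stands 72.5° (1.27 rad) clockwise of the box axis. I'll release, lift straight up and look.

```bash
python3 -m jog '[0,0,0,0,0,0,0, 0,0,0,0,0,0,0, 0.6,0,0,0,0,0,0, 0.6,0,0,0,0,0,0, 0.6,0,0,0,0,0,0, 0.6,0,0,-20,0,0,0, 0.6,0,0,-60,0,0,0, 0.6,0,0,-110,0,0,0, 0.6,-40,60,-110,0,0,-10,0.6,-80,120,-110,0,0,-20]'
python3 - <<'E'
from w import *
from cell import vision
rel(bx(-148,0,0)+[0,0,.30],toolR(0))
for n in("top","side"):
    c=vision.camera(n); x0,y0,w,h,f=(200,100,175,145,4) if n=="top" else (215,100,160,160,3.7)
    cv2.imwrite(f"pics/{n}3.png",cv2.resize(c["frame"][y0:y0+h,x0:x0+w,::-1],None,fx=f,fy=f,interpolation=cv2.INTER_CUBIC))
E
```

```text
clock: 6.3
tool_pos: [0.5649, 0.0251, 0.3027]
tool_rot: [[0.883, 0.47, 0.003], [0.47, -0.883, -0.0], [0.002, 0.002, -1.0]]
force: [0.5, -0.7, -0.6]
grip_width: 0.602
shift [-105.1  -17.6    2.5] rot [  0.1  -0.1 -52.2]
```

View pics/side3.png

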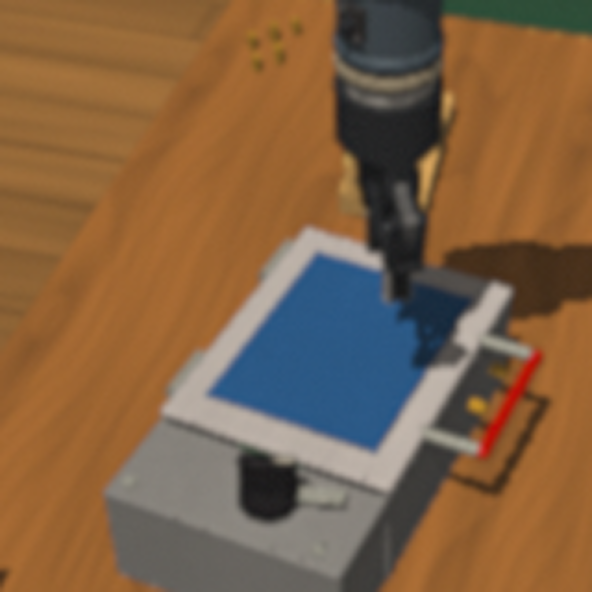

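View pics/top3.png

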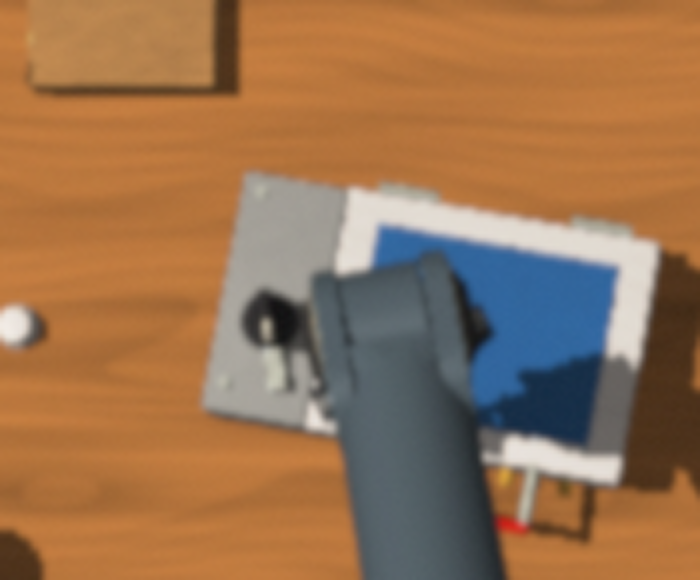

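The tongue now points from (268,318) to (277,385) in the top crop, about 72° clockwise and clear of the lid, which is still shut. Moving to the bar.

```bash
python3 -m jog '[0.6,-25,-4,0,0,0,-10, 0.6,-50,-8,0,0,0,-20, 0.6,-75,-12,0,0,0,-30, 0.6,-95,-16,1,0,0,-40, 0.6,-105,-18,2,0,0,-48, 0.6,-105,-18,2,0,0,-52, 0.6,-105,-18,2,0,0,-52, 0.6,-105,-18,2,0,0,-52]'
python3 - <<'E'
from w import *
from cell import vision
rel(bx(-148,0,0)+[0,0,.158],toolR(0))
E
```

```text
clock: 7.4
tool_pos: [0.464, -0.0065, 0.3]
tool_rot: [[0.181, 0.983, 0.0], [0.983, -0.181, 0.0], [0.0, 0.0, -1.0]]
force: [0.2, -0.3, -1.1]
grip_width: 0.596
shift [ -2.3   0.3 142. ] rot [ 0.  -0.  -0.6]
```

```bash
python3 -m jog '[0.5,-1,0,40,0,0,0, 0.5,-2,0,80,0,0,0, 0.5,-2,0,105,0,0,0, 0.5,-2,0,125,0,0,0, 0.5,-2,0,142,0,0,0, 0.5,-2,0,142,0,0,0, 0.5,-2,0,142,0,0,0]'
python3 - <<'E'
from w import *
from cell import vision
rel(bx(-148,0,0)+[0,0,.158],toolR(0))
for n in("top","side"):
    c=vision.camera(n); x0,y0,w,h,f=(200,100,175,145,4) if n=="top" else (255,100,160,160,3.7)
    cv2.imwrite(f"pics/{n}4.png",cv2.resize(c["frame"][y0:y0+h,x0:x0+w,::-1],None,fx=f,fy=f,interpolation=cv2.INTER_CUBIC))
E
```

```text
clock: 8.28
tool_pos: [0.4639, -0.0084, 0.1584]
tool_rot: [[0.18, 0.984, 0.001], [0.984, -0.18, 0.0], [0.0, 0.001, -1.0]]
force: [0.2, 0.4, 0.1]
grip_width: 0.5
shift [-0.4  0.1  0.4] rot [ 0.1 -0.  -0.6]
```

View pics/side4.png

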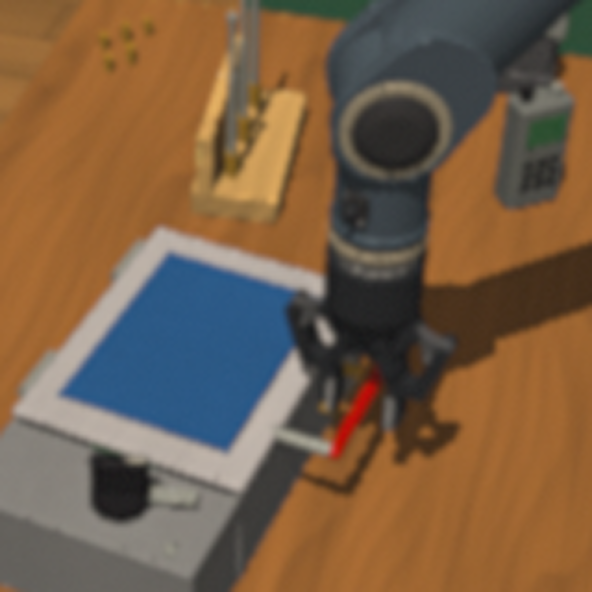

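The jaws straddle the red bar at (370,400), between the arms. Closing on it.

```bash
python3 -m jog '[0,0,0,0,0,0,0, 0,0,0,0,0,0,0, 0,0,0,0,0,0,0, 0,0,0,0,0,0,0, 0,0,0,0,0,0,0]' 50
```

```text
clock: 9.0
tool_pos: [0.464, -0.0087, 0.1582]
tool_rot: [[0.18, 0.984, 0.002], [0.984, -0.18, -0.0], [0.0, 0.002, -1.0]]
force: [2.5, -0.6, 0.2]
grip_width: 0.123
```

```bash
python3 -m jog '[0,0,0,-11,0,0,0, 0,0,1,-22,0,0,0, 0,0,3,-33,0,0,0, 0,0,4.5,-43.7,0,0,0, 0,0,7,-54.5,0,0,0, 0,0,9.5,-65,0,0,0, 0,0,13,-75.5,0,0,0, 0,0,16.5,-86,0,0,0, 0,0,20.5,-96,0,0,0, 0,0,25,-106,0,0,0]'
python3 - <<'E'
from w import *
rel(bx(-148+93.1,0,0)+[0,0,.158+.1916],toolR(0))
E
```

```text
clock: 10.25
tool_pos: [0.4873, -0.0128, 0.2641]
tool_rot: [[0.18, 0.984, -0.003], [0.984, -0.18, 0.0], [-0.0, -0.003, -1.0]]
force: [-2.0, 1.9, -2.0]
grip_width: 0.117
shift [  0.6  69.2 -85.7] rot [-0.1  0.  -0.6]
```

Forces are low and the bar is still held at about 25°, so I'll carry on.

```bash
python3 -m jog '[0,0,5,-10,0,0,0, 0,0,10.5,-19.5,0,0,0, 0,0,16.5,-28.5,0,0,0, 0,0,22.5,-37.5,0,0,0, 0,0,29,-46.5,0,0,0, 0,0,36,-55,0,0,0, 0,0,44,-63,0,0,0, 0,0,51.5,-71,0,0,0, 0,0,60,-78.5,0,0,0, 0,0,68,-85.5,0,0,0]'; python3 -m jog '[0,0,0,0,0,0,0, 0,0,0,0,0,0,0, 0,0,0,0,0,0,0, 0,0,0,0,0,0,0, 0,0,0,0,0,0,0]'
python3 - <<'E'
from w import *
from cell import vision
rel(bx(-148+93.1,0,0)+[0,0,.158+.1916],toolR(0))
for n in("top","side"):
    c=vision.camera(n); np.savez(f"pics/{n}5.npz",**c); x0,y0,w,h,f=(200,100,175,145,4) if n=="top" else (235,80,160,160,3.7)
    im=cv2.resize(c["frame"][y0:y0+h,x0:x0+w,::-1],None,fx=f,fy=f,interpolation=cv2.INTER_CUBIC)
    for th in (45,50,55):
        t=np.radians(th)
        for y in(-129,129): 
            u=(proj(c,bx(104-200*np.cos(t),y,100+200*np.sin(t)))-[x0,y0]+.5)*f; cv2.circle(im,tuple(int(q) for q in u),4,(0,255,0) if th==50 else (0,255,255),1)
    cv2.imwrite(f"pics/{n}5.png",im)
E
```

```text
clock: 11.5
tool_pos: [0.5514, -0.0237, 0.3515]
tool_rot: [[0.179, 0.984, -0.01], [0.984, -0.179, 0.001], [-0.001, -0.01, -1.0]]
force: [-15.6, 3.5, 12.8]
grip_width: 0.115
clock: 12.12
tool_pos: [0.5515, -0.0237, 0.3516]
tool_rot: [[0.179, 0.984, -0.009], [0.984, -0.179, 0.001], [-0.001, -0.009, -1.0]]
force: [-15.5, 4.3, 14.2]
grip_width: 0.117
shift [-0.2  4.3  2. ] rot [-0.5  0.  -0.5]
```

View pics/side5.png

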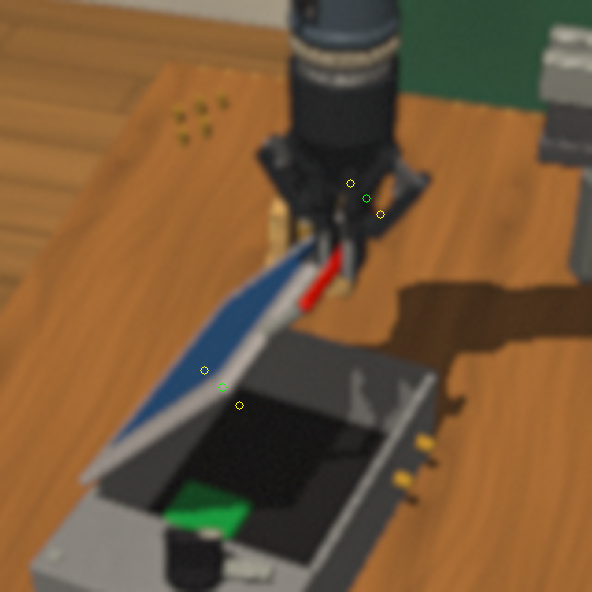

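View pics/top5.png

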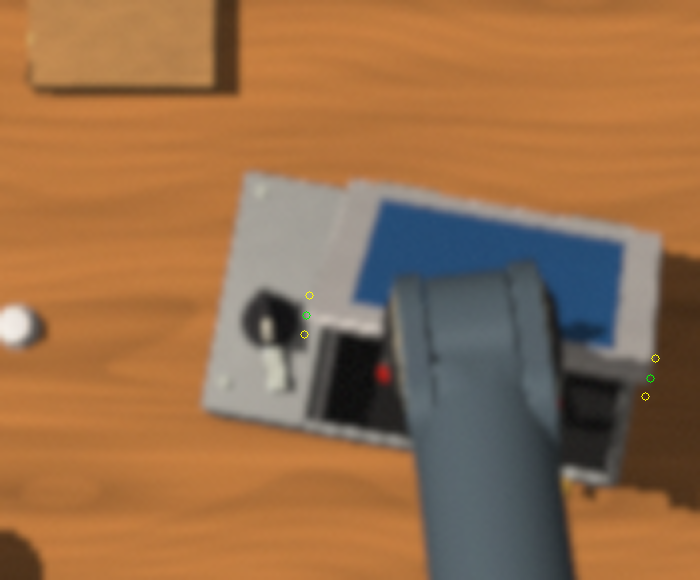

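The lid is up and the latch still turned. The outward push of about 20 N suggests a radius mismatch, so I'll measure the lid angle from the visible red bar.

Run:
```python
from w import *
from scipy.optimize import least_squares
C={n:dict(np.load(f"pics/{n}5.npz")) for n in("top","side")}
for n,c in C.items():
    hsv=cv2.cvtColor(c["frame"],cv2.COLOR_RGB2HSV);H,S,V=[hsv[...,i].astype(int) for i in range(3)]
    r=big(((H<6)|(H>174))&(S>190)&(V>70)); ys,xs=np.nonzero(r)
    # intersect pixel rays with vertical plane box x-z via world: for each theta, distance of pixels to projected bar line
    for th in range(44,60,2):
        t=np.radians(th); e=[proj(c,bx(104-252*np.cos(t)+4*np.sin(t),y,100+252*np.sin(t)+4*np.cos(t))) for y in(-60,60)]
        d=(e[1]-e[0])/np.linalg.norm(e[1]-e[0]); nn=np.array([-d[1],d[0]])
        print(n,r.sum(),th,np.round(((np.c_[xs,ys]-e[0])@nn).mean(),2))
    # implied from TCP too
    # blue panel normal from depth
    b=(H>95)&(H<120)&(S>130); roi=np.zeros_like(b); roi[130:245,255:365]=1; b=big(b&roi); b=cv2.erode(b.astype(np.uint8),np.ones((3,3)))>0
    ys,xs=np.nonzero(b&(c["z_map"]>0)); z=c["z_map"][ys,xs]; K=c["camera_matrix"]
    P=np.c_[(xs-K[0,2])/K[0,0]*z,(ys-K[1,2])/K[1,1]*z,z]; W=(P-c["view"][:3,3])@c["view"][:3,:3]
    m=np.median(W,0);_,_,vt=np.linalg.svd(W-W.mean(0),full_matrices=False);nb=Rb.T@vt[2]; nb*=np.sign(nb[2]); print("depth",len(W),nb,"angle",np.degrees(np.arctan2(nb[0],nb[2])))
from cell import status
s=status.observe();p=np.array(s["tool_pos"])+np.array(s["tool_rot"])[:,2]*.054
h=bx(104,0,100);q=Rb.T@(p-h)*1000;print("bar from tool",q,np.hypot(q[0],q[2]),np.degrees(np.arctan2(q[2],-q[0]))-.9)
c=C["side"];cv2.imwrite("pics/s5z.png",cv2.resize(c["frame"][130:225,245:345,::-1],None,fx=6,fy=6,interpolation=cv2.INTER_CUBIC))
```

```text
top 6 44 5.11
top 6 46 2.78
top 6 48 0.36
top 6 50 -2.14
top 6 52 -4.72
top 6 54 -7.37
top 6 56 -10.09
top 6 58 -12.88
depth 793 [0.75086066 0.00082725 0.66046013] angle 48.665008387679165
side 51 44 7.67
side 51 46 4.54
side 51 48 1.35
side 51 50 -1.88
side 51 52 -5.15
side 51 54 -8.46
side 51 56 -11.78
side 51 58 -15.13
depth 170 [ 7.48565179e-01 -4.08811620e-04  6.63061087e-01] angle 48.46624710423896
bar from tool [-1.63680367e+02  1.65606668e-01  1.97633898e+02] 256.61336723847955 49.46845049367685
```

View pics/s5z.png

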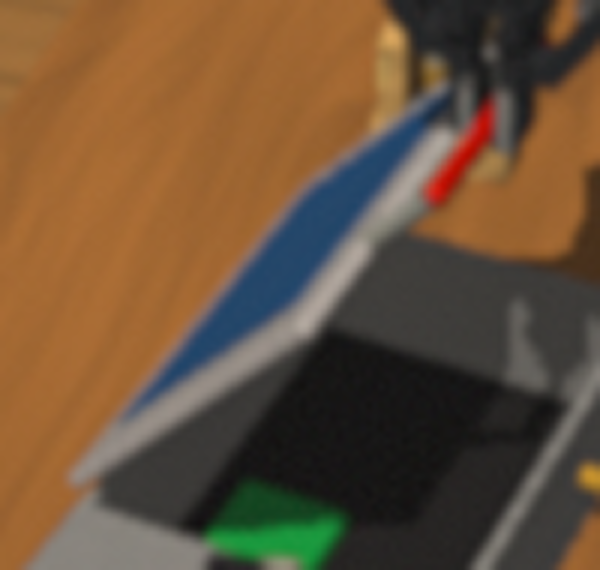

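Depth (48.5°), the bar pixels (48.3–48.8°) and the tool pose (49.5°) agree. I'll make a small correction: about 1° up and about 4 mm outward to relieve the push.

```bash
python3 -m jog '[0,0,0.2,-2,0,0,0, 0,0,0.4,-4,0,0,0, 0,0,0.5,-6,0,0,0, 0,0,0.5,-6,0,0,0, 0,0,0.5,-6,0,0,0, 0,0,0.5,-6,0,0,0, 0,0,0.5,-6,0,0,0, 0,0,0.5,-6,0,0,0]'
cat > chk.py <<'E'
from w import *
from cell import vision,status
for n in("top","side"):
    c=vision.camera(n); np.savez(f"pics/{n}6.npz",**c)
    hsv=cv2.cvtColor(c["frame"],cv2.COLOR_RGB2HSV);H,S,V=[hsv[...,i].astype(int) for i in range(3)]
    b=(H>95)&(H<120)&(S>130); roi=np.zeros_like(b); roi[130:245,255:365]=1; b=big(b&roi); b=cv2.erode(b.astype(np.uint8),np.ones((3,3)))>0
    ys,xs=np.nonzero(b&(c["z_map"]>0)); z=c["z_map"][ys,xs]; K=c["camera_matrix"]
    P=np.c_[(xs-K[0,2])/K[0,0]*z,(ys-K[1,2])/K[1,1]*z,z]; W=(P-c["view"][:3,3])@c["view"][:3,:3]
    _,_,vt=np.linalg.svd(W-W.mean(0),full_matrices=False);nb=Rb.T@vt[2]; nb*=np.sign(nb[2]); print("lid angle",np.degrees(np.arctan2(nb[0],nb[2])))
    cv2.imwrite(f"pics/{n}6.png",c["frame"][:,:,::-1])
s=status.observe();print(s["clock"],s["force"],s["grip_width"],np.abs(s["joint_velocities"]).max())
E
python3 chk.py
```

```text
clock: 13.22
tool_pos: [0.5552, -0.0245, 0.3558]
tool_rot: [[0.179, 0.984, -0.0], [0.984, -0.179, 0.001], [0.001, -0.001, -1.0]]
force: [-3.2, 5.0, 0.1]
grip_width: 0.114
lid angle 50.03656807112287
lid angle 49.67775326008896
13.325 [-2.32759269  4.84102349  1.50581273] 0.11449217714986175 0.11383681225135968
```

View pics/side6.png

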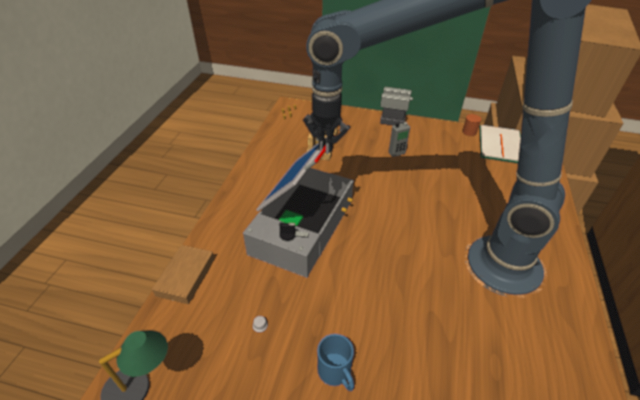

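View pics/top6.png

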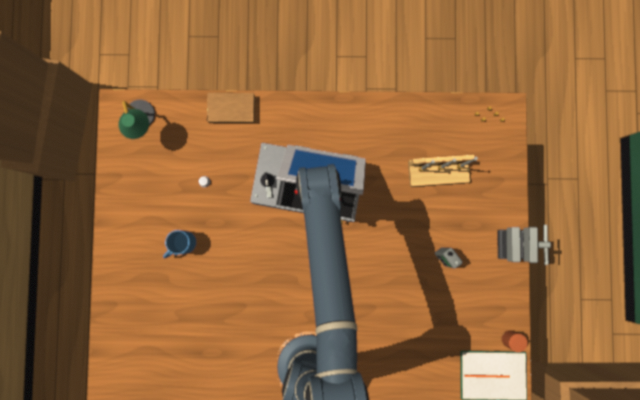

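The lid measures 50.0° and 49.7° in the two views, and the forces have dropped to a few newtons. The mug (180,243), silver knob (204,181), scanner (450,257) and rack (440,170) are unmoved, and the latch tongue is still turned. Handing in.

```bash
python3 -m jog '[0,0,0,0,0,0,0, 0,0,0,0,0,0,0, 0,0,0,0,0,0,0, 0,0,0,0,0,0,0]'; python3 -c "
from cell import manip; print(manip.close_job())"
```

```text
clock: 13.82
tool_pos: [0.5552, -0.0245, 0.3558]
tool_rot: [[0.179, 0.984, -0.0], [0.984, -0.179, 0.001], [0.001, -0.001, -1.0]]
force: [-3.3, 4.9, 1.2]
grip_width: 0.118
the job is handed in; nothing more can be done
None
```

The test box is open: the latch is turned past its detent and the lid is held by its red bar at about 50°. I handed the job in at 13.8 s; it reports no verdict.

- **Latch:** I turned the knob about 72° clockwise (1.27 rad) while the lid was shut. After release the tongue still pointed that way in the picture, clear of the lid, and it was unchanged in the last pictures.
- **Lid:** The last depth readings gave 50.0° from the top camera and 49.7° from the side. The arm was still, the grip was closed on the bar (opening 0.12, about 10 mm) and the wrist force was about 6 N.
- **Other objects:** The mug, scanner, antenna rack and silver knob looked unmoved in the last pictures. I compared them by eye and did not measure them.

**Mismatch found:** On first reaching 50° the bar pushed outward on the gripper with about 20 N, because the commanded arc was a few millimetres too tight. The lid then read 48.5–49.5°. I moved the tool about 6 mm up (about 1° more lid angle and 4 mm outward along the lid), which removed most of that force.

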